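Snap the full-width paper roll into the counter dispenser

TASK

Reload the wrapping-paper dispenser with the wide roll: lay its plain pin in the open-topped cup and rest its sprung plunger on the slope above the closed cup, and let go. Then press the sprung end down until the plunger gives way and snaps out into the closed cup, and leave the roll seated level in both cups. Leave the narrower roll, the cup of picks and the price ticket by the dispenser where they stand.

Things in the scene. Friction and masses are not known exactly. Their poses are not given: they have to be found in the camera images.
- wide_roll: Wide roll, the one to load (sizes in mm): hard-wound paper 45 mm across, 100 long, between square end plates 52 x 52 x 5. Origin on the axis at mid-paper, 26 above the counter; x runs along the axis to the sprung end. Then at each end a hub 18 across, 8 long; at -x a plain pin 10 across, ending at x = -77; at +x a sprung plunger 12 across, round nose at x = +89 when out. About 0.25 kg.
- wide_roll_nose (a point): tip of the wide roll's plunger nose, on the spindle axis
- wide_roll_pin (a point): point on the axis of the wide roll's plain pin, midway along it, 70 mm from the roll's origin (x = -70 mm)
- wide_roll_plunger (a joint): how far the wide roll's plunger is pushed in, m: 0 out, 0.016 fully in; the spring pushes with about 4 N at 0 plus 0.35 N per mm
- narrow_roll: Narrow roll, to be left alone (mm): hard-wound paper 45 mm across, 60 long, between square end plates 52 x 52 x 5. Origin on the axis at mid-paper, 26 above the counter; x runs along the axis to the sprung end. Then at each end a hub 18 across, 8 long; at -x a plain pin 10 across, ending at x = -57; at +x a sprung plunger 12 across, round nose at x = +69 when out. About 0.25 kg.
- dispenser: Steel paper dispenser fixed to the counter: base plate 84 x 190 x 10 mm, a cup on a pillar at each end. Origin on the counter below the middle; y runs level from the open cup (-y) to the closed cup (+y), z up. The axis of a seated spindle is at x = 0, 65 mm high. Seated, the roll's origin is at y = -1 mm and the top of its paper 87 mm high, level.
- open_cup (a point): where the middle of the plain pin lies when seated: dispenser x 0, y -72, z 65 mm. The pillar spans y -64 to -85, with an upright slot 14 mm wide along x, open at the top and toward +y, closed at y = -81; slot bottom at z = 59.5, walls to z = 81, flared lips to about 98
- snap_cup (a point): where the tip of the plunger nose lies when seated: dispenser x 0, y +86, z 65 mm, at the end of a pocket under the ramp. The pillar spans y 68 to 100, with a channel 17 mm wide along x, open at the top and toward -y; walls to z = 103, flared lips to about 117
- ramp_edge (a point): lower edge of the slippery ramp in that channel: dispenser x 0, y 78, z 75 mm; the ramp rises from here outward, 30 degrees off vertical, to y = 94, z = 103. With the pin down in the open cup and the nose on the ramp the spindle slopes up by 0.17 rad, roll origin about y 0, z 77; 8 to 20 N down on the paper near the sprung end pushes the plunger in 10 mm, past this edge
- pick_cup: Stoneware cup of wooden picks, 67 mm across, 106 mm tall; stands on the counter, to be left alone. Origin at the middle of its underside, z up
- ticket_2: Upright price ticket in a small foot, 47 x 53 mm, 95 mm tall; stands on the counter, to be left alone. Origin at the middle of its underside, z up

How it is judged:
On the way:
1. the wide roll lies let go in the dispenser, its pin in the open cup (within 10 mm) and its plunger nose in the channel on the ramp above the closed cup (distance between wide_roll_pin and open_cup below 0.01 m and horizontal distance between wide_roll_nose and snap_cup below 0.015 m and z of wide_roll_nose in the frame of snap_cup above 0.01 m and contact force between the fingers and wide_roll below 0.2 N), for 0.2 s.
At the end, for the whole second after the job is handed in: The wide roll is at rest in the cups: pin middle within 6 mm of site open_cup, plunger nose within 6 mm of site snap_cup, plunger pushed in less than 6 mm; the narrow roll, the pick cup and the price ticket are within 30 mm of where they stood (distance between wide_roll_pin and open_cup below 0.006 m and distance between wide_roll_nose and snap_cup below 0.006 m and value of joint wide_roll_plunger below 0.006 m and linear speed of wide_roll below 0.02 m/s and distance of each of narrow_roll, pick_cup, ticket_2 from where it was at the start of the episode below 0.03 m); the robot touches nothing.
It fails at once if the narrow roll, the pick cup or the price ticket is shifted by more than 30 mm, or the cup or ticket is tipped over (distance of any of narrow_roll, pick_cup, ticket_2 from where it was at the start of the episode above 0.03 m or angle between any of pick_cup, ticket_2's own z axis and vertical above 0.5 rad).
It also fails if it takes over 54 s, if anything falls off the work surface, if the arm or the gripper's body presses on something with over 40 N, if the wrist force passes 120 N, or if a joint passes its speed limit or range.

ROBOT

A 6-joint arm with a two-finger parallel gripper is mounted at the origin on a cart in front of the work surface, level with it; the furniture and walls round the work are solid. World frame = base frame: x ahead of the robot, y to its left, z up, the work surface at z = 0. Lengths are in m, angles in rad, forces in N, time in s.
With the tool pointing down it reaches from about 0.375 to 0.9 m from the base axis. Payload 3.1 kg.
Tool frame: the origin (TCP) lies at the very end of the fingers, on their centre line; the grasp point (between the pads) lies 19 mm behind it; z points along the fingers, y is the line along which they close (so a half turn about z gives the same grasp; the last joint's range is limited). The gripper opens to 87 mm and grips with 3 to 60 N. Pads are 19 mm wide; open, the fingers measure 117 mm over their backs; the gripper's body (75 mm by 190 mm) begins 51 mm behind the grasp point.
Start: joints at [-1.321, 0.527, 1.433, -0, 1.181, -0.178], TCP at [0.259, -0.569, 0.223] pointing down, gripper open.
Joint ranges: [-3.08, 3.08], [-0.75, 2.2], [0.22, 2.44], [-1.43, 4.57], [0, 2.65], [-2.85, 2.85]. Speed limits (rad/s): [2.79, 2.79, 3.14, 3.14, 3.14, 3.14].

INTERFACE

Orientations are given as a rotation vector (axis times angle).
In Python, from workcell import ctrl gives the robot as it stands. Calls block until the motion is done:
- ctrl.move_to(position, orientation): joint-space move of the TCP to a pose.
- ctrl.move_straight(position, max_speed=0.15, ori=None): straight line of the TCP; ori=None keeps the orientation; max_speed is the mean speed in m/s.
- ctrl.move_j(angles): joint-space move.
- ctrl.command_gripper(opening, squeeze=None): opening from 0.0 (shut) to 1.0 (fully open); squeeze is the grip in N (None keeps the last); returns when the fingers have stopped.
- ctrl.wait(seconds).
- ctrl.inverse_kinematics(position, orientation): joint angles nearest the present ones, or None.
- ctrl.observe(): the state.
- ctrl.read_camera(name): name is "scene" or "top" or "wrist"; returns a dict with "img" (480x640x3 uint8, red, green, blue), "fx", "fy", "cx", "cy" (pixels), "k1" (the pictures are not rectified: a ray, as slopes to the right and down, at radius r is drawn at 1 + k1 r^2 times it, then the intrinsics apply), "position" and "attitude" of the camera in the world; the wrist camera has in their place "tool_from_camera" (4x4, takes a point from camera to tool coordinates, whose origin is the TCP and whose axes are the flange's). Camera axes: x right, y down, z forward; pixel columns grow to the right and rows downward; lengths in m; the calibration is good to about 2 mm. A picture is of the moment at which its call begins: read the wrist's pose just before it. There is no depth.
A pose or a line that the arm cannot do raises ctrl.PlanningError and nothing moves.
- ctrl.sign_off(): hands the job in; it is judged then, once.
The state is a dict: "time": time; "joints": joint angles; "qd": joint speeds; "tau": joint torques, N m; "ee_pos": TCP position; "tool_rot": TCP orientation; "wrist_force": force on the tool from outside, world axes, zero at the start; "wrist_torque": the same for the moment, N m; "gripper_width": opening from 0.0 (shut) to 1.0 (fully open); "grip_force": force on a finger pad.
Only numpy, scipy, OpenCV 4.12 (cv2) and the standard library are available. Lean on these libraries where they do the work, as an engineer would, in place of code of your own. Each camera call takes 0.05 s, during which the arm holds its last target. There are 200 camera calls.

## Working session

There is one attempt and no reset: what is moved stays moved. The work goes in short steps, each a Python script; the robot and the scene stay as the last script left them, time stands still between calls to the robot, and variables do not carry over. Pictures are saved under pics/ and viewed, at most 10 in all, crops included, and the job is handed in when it is done.

```bash
ls; mkdir -p pics; python3 - <<'E'
from workcell import ctrl
import cv2,numpy as np
for n in("scene","top"):
    c=ctrl.read_camera(n);cv2.imwrite(f"pics/{n}0.png",c["img"][:,:,::-1])
    print({k:v for k,v in c.items() if k!="img"})
print(ctrl.observe())
E
```

```text
pics
{'fx': 549.3157170612503, 'fy': 549.3157170612503, 'cx': 313.24520319711434, 'cy': 247.42932192191228, 'k1': -0.14099281460403507, 'position': array([0.05036567, 0.84874813, 0.4576041 ]), 'attitude': array([-0.78598517,  2.27208732, -1.44010018])}
{'fx': 508.953758812287, 'fy': 508.953758812287, 'cx': 326.171089526239, 'cy': 247.9787668834681, 'k1': -0.10572015128334021, 'position': array([0.31423599, 0.23366235, 0.98639529]), 'attitude': array([-2.03295235,  2.17467328, -0.25044102])}
{'time': 0.1, 'joints': array([-1.32147993e+00,  5.28366027e-01,  1.43374641e+00, -2.42655994e-07,
        1.18140689e+00, -1.78508683e-01]), 'qd': array([-0.00119031, -0.00390975, -0.00278697,  0.00209906, -0.00228986,
        0.00061207]), 'tau': array([-6.63526898e-04, -4.40985346e+01, -1.77149945e+01,  6.35560602e-02,
        5.34154521e-02, -4.39509813e-05]), 'ee_pos': array([ 0.25916792, -0.56802296,  0.22168273]), 'tool_rot': array([-3.06810731e+00, -6.66504009e-01,  1.07410860e-04]), 'wrist_force': array([-0.06488343, -0.50809709,  0.19272054]), 'wrist_torque': array([-0.00172667, -0.0366272 ,  0.00250967]), 'grip_force': 0.0, 'gripper_width': 1.003221007345126}
```

View pics/scene0.png

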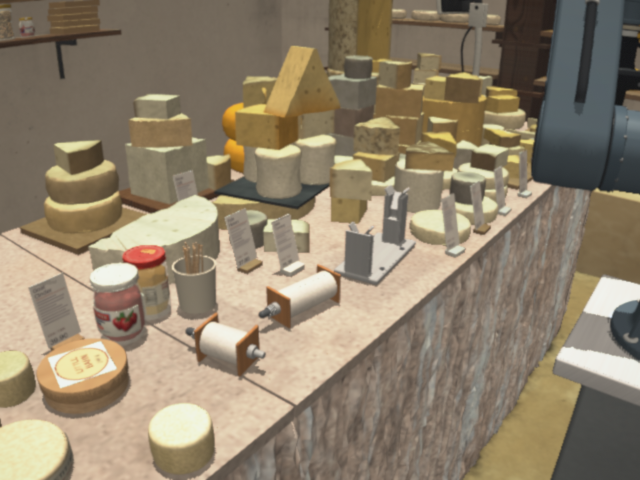

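View pics/top0.png

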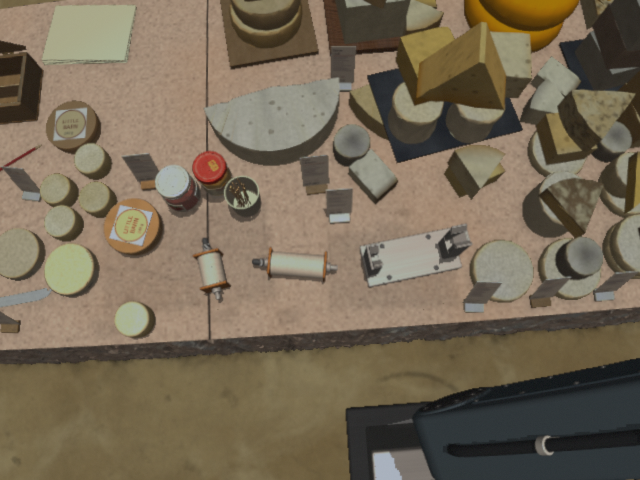

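The scene picture shows the wide roll (about 303,297) and the dispenser (375,258), with its taller pillar on the far side. In the top view the roll is at (297,265), the dispenser at (410,257) with its taller pillar at (455,240), and ticket_2 and the pick cup at (340,205) and (242,195). I'll enlarge the view to tell which end of the roll is which.

```bash
cat > h.py <<'E'
import numpy as np,cv2
from scipy.spatial.transform import Rotation as R
from workcell import ctrl
def ray(c,uv,T=None):
    p=np.array(uv,float);d=np.array([(p[0]-c["cx"])/c["fx"],(p[1]-c["cy"])/c["fy"]]);u=d.copy()
    for _ in range(20):u=d/(1+c["k1"]*(u@u))
    v=np.r_[u,1]
    if T is None:return np.array(c["position"]),R.from_rotvec(c["attitude"]).as_matrix()@v
    return T[:3,3],T[:3,:3]@v
def onz(c,uv,z,T=None):
    o,d=ray(c,uv,T);return o+d*(z-o[2])/d[2]
def proj(c,P,T=None):
    if T is None:o,M=np.array(c["position"]),R.from_rotvec(c["attitude"]).as_matrix()
    else:o,M=T[:3,3],T[:3,:3]
    v=M.T@(np.array(P)-o);u=v[:2]/v[2];u=u*(1+c["k1"]*(u@u));return u*[c["fx"],c["fy"]]+[c["cx"],c["cy"]]
def wrist():
    s=ctrl.observe();c=ctrl.read_camera("wrist");T=np.eye(4);T[:3,:3]=R.from_rotvec(s["tool_rot"]).as_matrix();T[:3,3]=s["ee_pos"]
    return c,T@c["tool_from_camera"]
E
python3 - <<'E'
from h import *
c=ctrl.read_camera("top");s=ctrl.read_camera("scene")
a=cv2.resize(c["img"][220:300,240:480],None,fx=3.3,fy=3.3,interpolation=cv2.INTER_CUBIC)
b=cv2.resize(s["img"][180:330,250:420],None,fx=2.2,fy=2.2,interpolation=cv2.INTER_CUBIC)
o=np.zeros((600,792,3),np.uint8);o[:a.shape[0],:a.shape[1]]=a;o[268:268+b.shape[0],:b.shape[1]]=b
cv2.imwrite("pics/z.png",o[:,:,::-1])
for p,z in(((262,264),.026),((333,267),.026),((297,265),.026),((367,284),0.01),((461,265),.01),((360,247),.01),((443,230),.01),((340,218),0),((242,195),.1)):print(p,onz(c,p,z).round(3))
E
```

```text
(262, 264) [0.513 0.343 0.026]
(333, 267) [0.498 0.207 0.026]
(297, 265) [0.506 0.275 0.026]
(367, 284) [0.463 0.143 0.01 ]
(461, 265) [ 0.488 -0.046  0.01 ]
(360, 247) [0.537 0.15  0.01 ]
(443, 230) [ 0.561 -0.019  0.01 ]
(340, 218) [0.602 0.185 0.   ]
(242, 195) [0.629 0.366 0.1  ]
```

View pics/z.png

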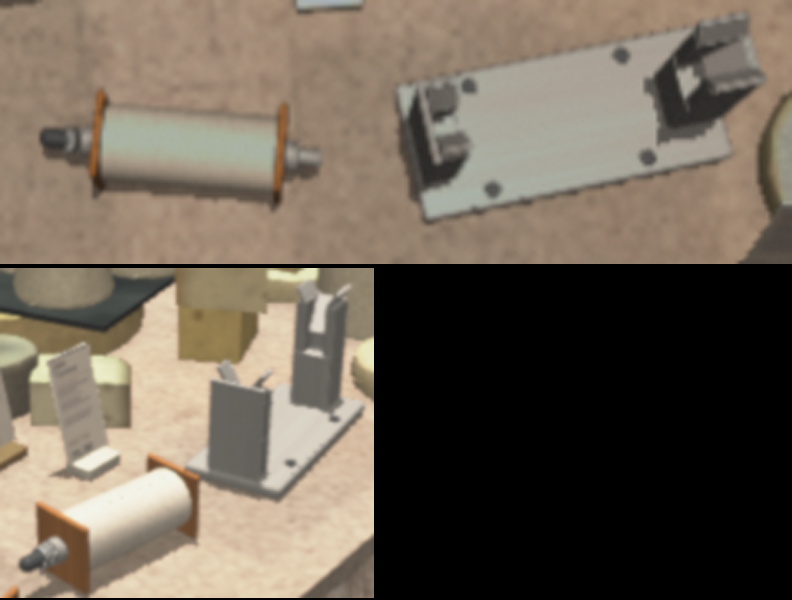

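The dark, longer, round-nosed plunger is at the left end of the roll (top view 262,264). The closed, taller cup is at the dispenser's right end, so the roll has to be turned about 166°. I'll check that both grasp yaws are reachable, then take a closer look with the wrist camera.

```bash
cat >> h.py <<'E'
def ori(ax,s=1,tilt=0):
    "tool down, tool x along s*ax (horizontal); tilt raises the ax end"
    ax=np.array([ax[0],ax[1],0.]);ax/=np.linalg.norm(ax)
    x=s*ax;z=np.array([0,0,-1.]);M=np.c_[x,np.cross(z,x),z]
    return (R.from_rotvec(tilt*np.cross(ax,[0,0,1]))*R.from_matrix(M)).as_rotvec()
E
python3 - <<'E'
from h import *
ap=(.11,.994);ad=(.131,-.991)
for s in(1,-1):
    for p,o in(((.506,.275,.25),ori(ap,s)),((.506,.275,.01),ori(ap,s)),((.512,.052,.25),ori(ad,s)),((.512,.052,.06),ori(ad,s,.17))):
        q=ctrl.inverse_kinematics(p,o);print(s,None if q is None else np.round(q,2))
E
```

```text
1 [0.3  0.43 1.53 0.   1.18 0.41]
1 [0.3  0.78 1.7  0.   0.67 0.41]
1 None
1 None
-1 [ 0.3   0.43  1.53  0.    1.18 -2.73]
-1 [ 0.3   0.78  1.7   0.    0.67 -2.73]
-1 [-0.12  0.34  1.67 -0.    1.12 -0.25]
-1 [-0.02  0.65  1.84 -0.28  0.65  0.08]
```

```bash
python3 - <<'E'
from h import *
ap=(.11,.994);ad=(.131,-.991)
p=ctrl.observe();ctrl.move_straight([*p["ee_pos"][:2],.34],.3)
ctrl.move_to([.49,.05,.33],ori(ad,-1))
c,T=wrist();np.savez("d.npz",T=T,**{k:c[k] for k in("fx","fy","cx","cy","k1")})
cv2.imwrite("pics/wd.png",c["img"][:,:,::-1])
ctrl.move_to([.506,.275,.28],ori(ap,-1))
c,T=wrist();np.savez("r.npz",T=T,**{k:c[k] for k in("fx","fy","cx","cy","k1")})
cv2.imwrite("pics/wr.png",c["img"][:,:,::-1])
s=ctrl.observe();print(s["time"],s["ee_pos"],s["joints"],T[:3])
E
```

```text
5.3083 [0.50614269 0.27470526 0.28007195] [ 3.03340655e-01  3.98973793e-01  1.48873323e+00 -9.15839075e-05
  1.25378017e+00 -2.72725398e+00] [[-9.93700242e-01  1.06861054e-01  3.37719377e-02  4.97308866e-01]
 [ 1.12068366e-01  9.49409327e-01  2.93364297e-01  1.94168427e-01]
 [-7.14174692e-04  2.95300938e-01 -9.55404022e-01  4.42136651e-01]]
```

View pics/wd.png

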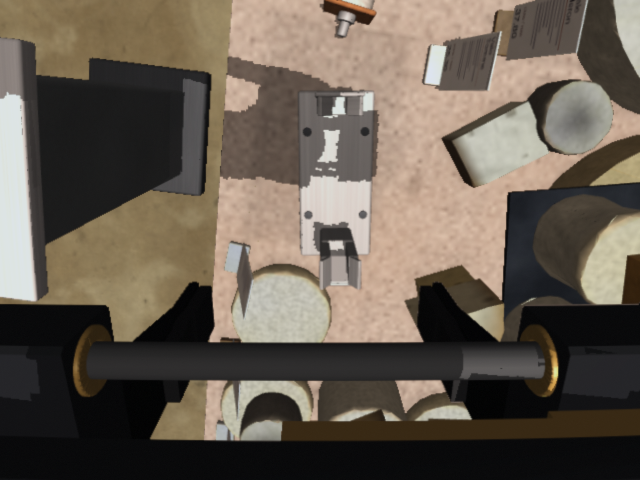

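View pics/wr.png

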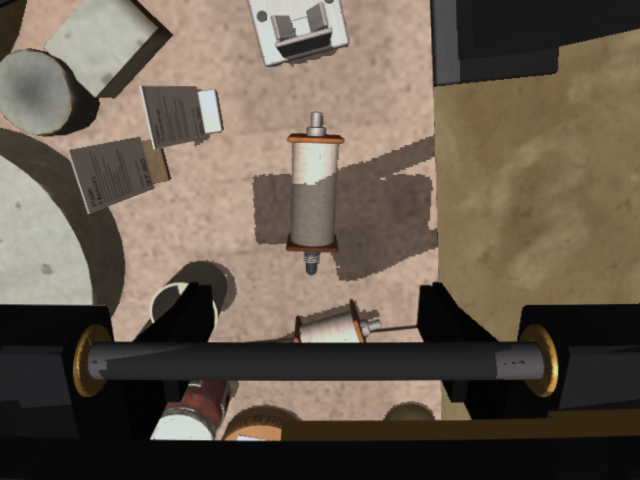

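In the wrist views the dispenser plate corners are near (300,93), (374,92), (299,253) and (370,254), with holes at (307,131), (365,131), (307,214) and (362,214). The roll's pin tip is at (317,113) and its nose tip at (312,273).

```bash
python3 - <<'E'
from h import *
d=dict(np.load("d.npz"));r=dict(np.load("r.npz"))
f=lambda p,z:onz(d,p,z,d["T"])
P=[f(p,.01) for p in((300,93),(374,92),(299,253),(370,254))]
print(np.round(P,4),[np.linalg.norm(P[a]-P[b]).round(4) for a,b in((0,1),(2,3),(0,2),(1,3))])
C=np.mean(P,0);yd=(P[2]+P[3]-P[0]-P[1])[:2];yd/=np.linalg.norm(yd);print("C",C,yd)
H=[f(p,.01) for p in((307,131),(365,131),(307,214),(362,214))];C2=np.mean(H,0)
y2=(H[2]+H[3]-H[0]-H[1])[:2];print("H",C2,y2/np.linalg.norm(y2))
xd=np.array([yd[1],-yd[0]])
for n,y,z in(("slotbottom",-72,59.5),("open lipplane",-72,81),("rampedge",78,75),("ramp top",94,103)):
    w=np.r_[C[:2]+yd*y/1e3,z/1e3];print(n,proj(d,w,d["T"]).round(1))
g=lambda p,z:onz(r,p,z,r["T"])
a,b=g((317,112),.027),g((312,274),.026);print("pin",a,"nose",b,np.linalg.norm(a-b))
pl=[g((316,139),.052),g((312,247),.052)];print(pl,np.linalg.norm(pl[0]-pl[1]))
u=(b-a)[:2]/np.linalg.norm((b-a)[:2]);print("axis",u,"origin",a[:2]+.077*u,b[:2]-.089*u)
# sharper pixel checks
i=cv2.imread("pics/wd.png");j=cv2.imread("pics/wr.png")
o=np.hstack([cv2.resize(i[80:300,280:390],None,fx=2.7,fy=2.7,interpolation=2),cv2.resize(j[100:290,260:360],(312,594),interpolation=2)])
cv2.imwrite("pics/z2.png",o)
E
```

```text
[[ 0.4625  0.1402  0.01  ]
 [ 0.5419  0.1516  0.01  ]
 [ 0.4831 -0.0425  0.01  ]
 [ 0.5683 -0.0328  0.01  ]] [np.float64(0.0802), np.float64(0.0858), np.float64(0.1838), np.float64(0.1863)]
C [0.51393963 0.05409538 0.01      ] [ 0.12693061 -0.9919116 ]
H [0.51279561 0.05815655 0.01      ] [ 0.12389644 -0.99229515]
slotbottom [339.2 112.9]
open lipplane [340.5 113.4]
rampedge [337.5 261.4]
ramp top [338.6 286.3]
pin [0.49660205 0.20089279 0.027     ] nose [0.52014514 0.36431514 0.026     ] 0.16511251211307262
[array([0.50015171, 0.22378441, 0.052     ]), array([0.51548551, 0.32558121, 0.052     ])] 0.10294520163931266
axis [0.14259079 0.98978173] origin [0.50758154 0.27710599] [0.50745456 0.27622457]
```

View pics/z2.png

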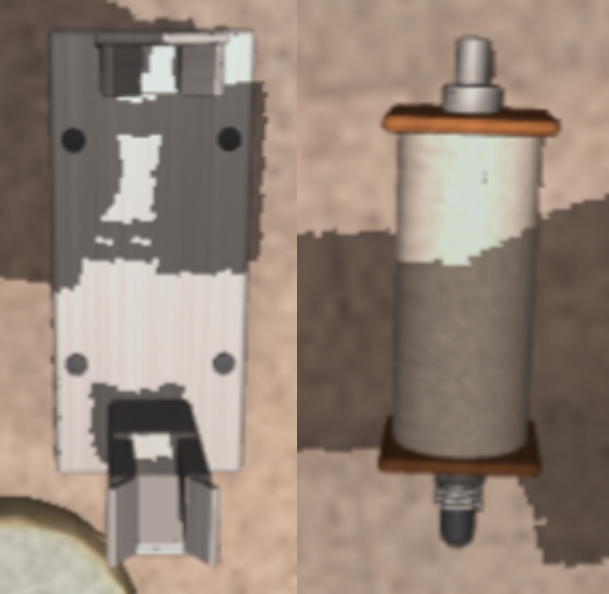

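Both measurements agree to about 2–3 mm. Next I grasp the roll, lift it, and measure the held pin in the tool frame.

```bash
python3 - <<'E'
from h import *
d=dict(np.load("d.npz"));f=lambda p,z:onz(d,p,z,d["T"])
P=[f(p,.01) for p in((298.5,91.1),(374.1,91.1),(301,254.4),(369.5,254.4))]
C=np.mean(P,0);yd=(P[2]+P[3]-P[0]-P[1])[:2];print("C",C,yd/np.linalg.norm(yd),np.linalg.norm(P[0]-P[2]),np.linalg.norm(P[0]-P[1]))
print("lip mid",f((339.4,103),.09),"ramp top",f((339.6,283.7),.103))
o=ori((.145,.9894),-1);g=[.5075,.2767]
ctrl.move_to([*g,.15],o);ctrl.move_straight([*g,.0085],.1)
ctrl.command_gripper(0.3,40)
s=ctrl.observe();print(s["gripper_width"],s["grip_force"],s["wrist_force"])
ctrl.move_straight([*g,.28],.2)
s=ctrl.observe();print(s["time"],s["gripper_width"],s["grip_force"],s["wrist_force"],s["wrist_torque"])
c,T=wrist();np.savez("hd.npz",T=T,**{k:c[k] for k in("fx","fy","cx","cy","k1")});cv2.imwrite("pics/held.png",c["img"][:,:,::-1])
E
```

```text
C [0.5139899  0.05425177 0.01      ] [ 0.13577722 -0.99073939] 0.18757984008870854 0.08187121566780813
lip mid [0.50196721 0.13452821 0.09      ] ramp top [ 0.52642413 -0.03622575  0.103     ]
0.5039070189966542 39.997761715203524 [ 0.50284873 -1.53163694  0.1638752 ]
9.7583 0.5122010031468853 39.98930609319359 [-0.12961043 -0.433741   -2.87236236] [ 0.15719514 -0.00699629  0.01842664]
```

View pics/held.png

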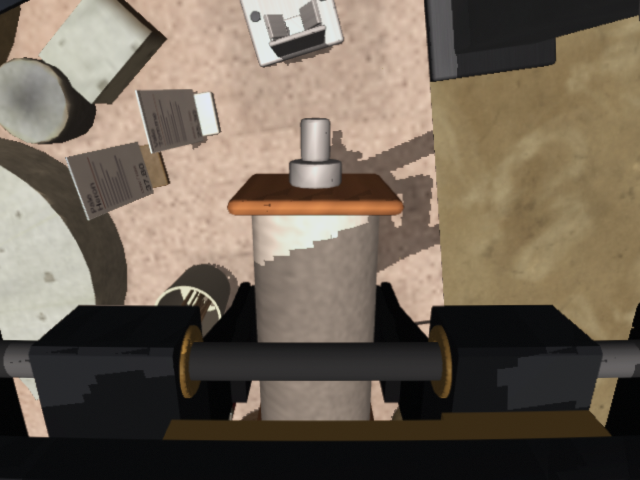

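The roll is held squarely, with the pin tip at (315,119) and the wrist load at about 2.4–2.9 N. I'll carry it over, tilt it, and lower it with force monitoring.

```bash
cat >> h.py <<'E'
C=np.array([.5137,.0538]);YD=np.array([.131,-.9914]);XD=np.array([.9914,.131])
def disp(x,y,z):return np.r_[C+XD*x+YD*y,z]
E
python3 - <<'E'
from h import *
h=dict(np.load("hd.npz"));c=ctrl.read_camera("wrist");tc=np.array(c["tool_from_camera"])
t=[onz(h,p,-.0175,tc) for p in((315,120),(315,186),(315,205))];print(np.round(t,4))
ox=t[0][0]-.077;print("ox",ox)
ox=float(np.clip(ox,-.004,.004));np.save("ox.npy",ox)
o=ori(YD,-1,.17);M=R.from_rotvec(o).as_matrix()
tcp=lambda y,z:disp(0,y,z)-M@[ox,0,-.0175]
ctrl.move_to(tcp(.0025,.26),o)
ctrl.move_straight(tcp(.0025,.13),.15);ctrl.wait(.2)
f0=ctrl.observe()["wrist_force"];print(f0,ctrl.observe()["time"])
for z in np.arange(.11,.0749,-.0025):
    ctrl.move_straight(tcp(.0025,z),.05);s=ctrl.observe();df=s["wrist_force"]-f0
    print(round(z,4),df.round(1),s["wrist_torque"].round(2))
    if np.linalg.norm(df)>4:break
cc,T=wrist();cv2.imwrite("pics/low.png",cc["img"][:,:,::-1]);print(s["time"])
E
```

```text
[[ 0.0762 -0.0003 -0.0175]
 [ 0.0541 -0.0003 -0.0175]
 [ 0.0474 -0.0003 -0.0175]]
ox -0.0008289701549197837
[-0.04017691 -0.17861965 -3.2501471 ] 13.3167
0.11 [-0.5  0.3  0.6] [ 0.18 -0.09 -0.03]
0.1075 [-0.6 -0.   1.3] [ 0.18 -0.03  0.07]
0.105 [-0.2 -0.8  1.1] [ 0.14 -0.03 -0.  ]
0.1025 [ 0.9 -0.7 -0.1] [ 0.25 -0.06  0.07]
0.1 [ 0.9 -0.   1. ] [ 0.15 -0.07 -0.01]
0.0975 [0.8 0.  0.7] [ 0.23 -0.06 -0.01]
0.095 [1.  0.  0.2] [ 0.15 -0.03 -0.06]
0.0925 [-0.2  0.2  3.2] [ 0.02  0.06 -0.09]
0.09 [-2.2  0.4  3.7] [-0.09  0.09 -0.11]
15.8667
```

View pics/low.png

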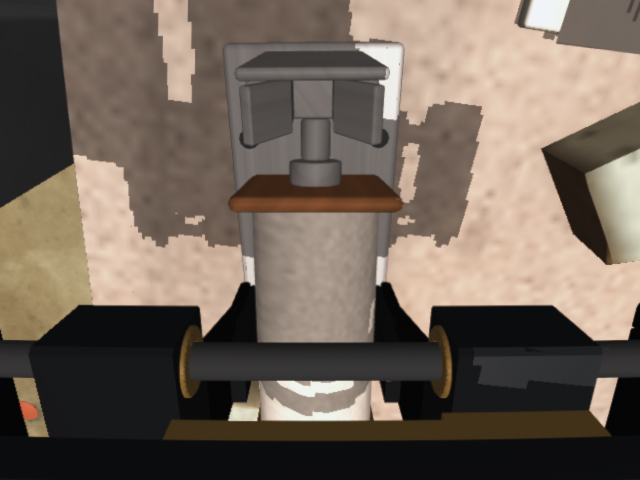

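The pin is over the slot: it sits at x≈316 against the slot middle at 313. The side force at the nose end says the nose is touching a lip about 2 mm on the +x side. I'll back up a little, correct, and lower again.

```bash
cat > low.py <<'E'
from h import *
import sys
dx,dy,dyaw,z0,z1=map(float,sys.argv[1:6])
ox=float(np.load("ox.npy"));o=ori(YD+dyaw*XD,-1,.17);M=R.from_rotvec(o).as_matrix()
tcp=lambda z:disp(dx,dy,z)-M@[ox,0,-.0175]
f0=np.array([-.04,-.18,-3.25])
ctrl.move_straight(tcp(z0),.03,ori=o)
for z in np.arange(z0,z1-1e-4,-.002):
    ctrl.move_straight(tcp(z),.05);ctrl.wait(.1);s=ctrl.observe();df=s["wrist_force"]-f0
    print(round(z,4),df.round(1),s["wrist_torque"].round(2))
    if np.linalg.norm(df)>5:break
print(s["time"])
E
python3 low.py -.0015 .0025 -.012 .097 .076
```

```text
0.097 [2.4 0.7 2.6] [ 0.1  -0.44  0.24]
0.095 [4.7 1.7 3.4] [ 0.09 -0.75  0.4 ]
17.0083
```

```bash
python3 low.py -.0004 .0025 -.003 .105 .076; python3 - <<'E'
from h import *
c=ctrl.read_camera("scene");t=ctrl.read_camera("top")
a=cv2.resize(c["img"][170:290,320:430],(550,600),interpolation=2)
b=cv2.resize(t["img"][205:305,420:480],None,fx=4,fy=4,interpolation=2)
o=np.zeros((600,790,3),np.uint8);o[:,:550]=a;o[:400,550:790]=b
cv2.imwrite("pics/s2.png",o[:,:,::-1])
E
```

```text
0.105 [0.2 0.6 0.5] [ 0.19 -0.11  0.04]
0.103 [ 0.6  0.3 -0.3] [ 0.2  -0.05 -0.  ]
0.101 [-0.9  0.8  0.2] [ 0.18 -0.02  0.04]
0.099 [-1.1  0.4  0.8] [ 0.18 -0.03  0.02]
0.097 [-0.2 -0.2  0.6] [ 0.2  -0.07 -0.01]
0.095 [-0.3 -0.1  1.5] [ 0.19 -0.12  0.08]
0.093 [-0.2  0.4  2.6] [ 0.   -0.15 -0.02]
0.091 [0.7 0.2 3.8] [-0.07 -0.2   0.11]
0.089 [0.2 0.2 4. ] [-0.25 -0.22  0.12]
0.087 [ 1.5 -0.5  4.3] [-0.38 -0.29  0.17]
0.085 [1.7 0.2 4.1] [-0.12 -0.36  0.11]
0.083 [1.7 3.4 3.5] [ 0.46 -0.29  0.13]
21.6917
```

View pics/s2.png

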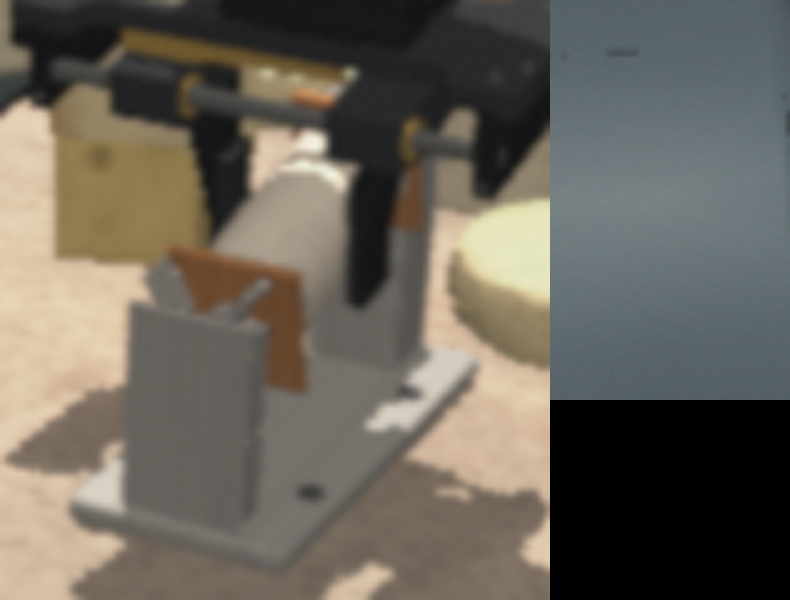

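The roll is nose-up between the pillars, with its pin end inside the open cup. The last force step (pin-end torque plus ramp push) says both ends are supported. I'll let go, lift, and take a composite look.

```bash
python3 - <<'E'
from h import *
ctrl.command_gripper(0.62);ctrl.wait(.2);ctrl.command_gripper(1.0);ctrl.wait(.5)
o=ctrl.observe()["tool_rot"];M=R.from_rotvec(o).as_matrix()
p=ctrl.observe()["ee_pos"];ctrl.move_straight(p-M[:,2]*.10,.15)
ctrl.move_to(disp(0,.01,.30),ori(YD,-1))
w,T=wrist();c=ctrl.read_camera("scene")
np.savez("w2.npz",T=T,img=w["img"],**{k:w[k] for k in("fx","fy","cx","cy","k1")})
a=cv2.resize(c["img"][170:290,320:430],(385,420),interpolation=2)
b=cv2.resize(w["img"][40:340,220:460],None,fx=1.7,fy=1.7,interpolation=2)
o=np.zeros((510,793,3),np.uint8);o[:420,:385]=a;o[:510,385:793]=b
cv2.imwrite("pics/rel.png",o[:,:,::-1]);print(ctrl.observe()["time"])
for n,q in dict(pin_seat=(0,-.077,.065),nose_ramp=(0,.0877,.092),edge_top=(0,-.001,.1)).items():
    print(n,((proj(w,disp(*q),T)-[220,40])*1.7+[385,0]).round(0))
E
```

```text
25.3917
pin_seat [548.  99.]
nose_ramp [548. 409.]
edge_top [548. 254.]
```

View pics/rel.png

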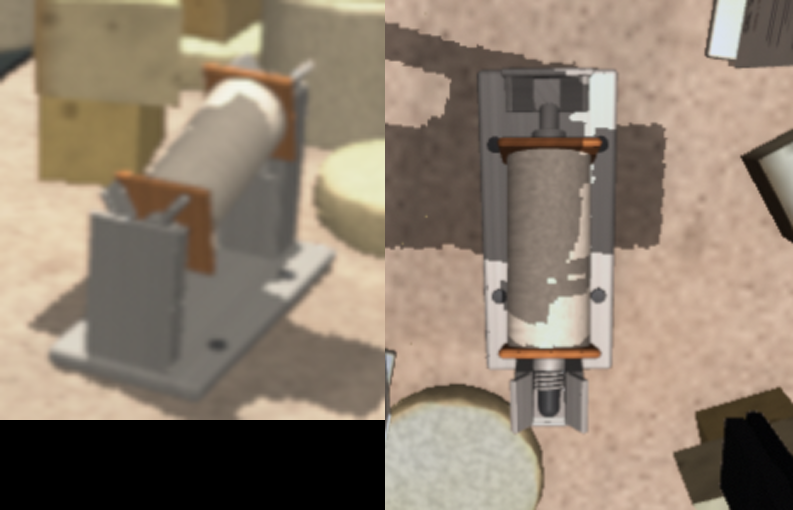

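The composite shows the roll let go, with its pin in the slot (tip at about (548,104), predicted 548,99) and its nose on the ramp, centred in the channel at (548,410). Next I press near the sprung end.

```bash
python3 - <<'E'
from h import *
o=ori(YD,-1)
ctrl.command_gripper(0.0,20)
ctrl.move_straight(disp(0,.036,.125),.15,ori=o);ctrl.wait(.2)
f0=ctrl.observe()["wrist_force"]
for z in np.arange(.112,.0839,-.002):
    ctrl.move_straight(disp(0,.036,z),.05);s=ctrl.observe();df=s["wrist_force"]-f0
    print(round(z,4),s["ee_pos"][2].round(4),df.round(1))
    if df[2]>40:print("stop");break
    if z<.0875 and df[2]>8:break
ctrl.wait(.2);print((ctrl.observe()["wrist_force"]-f0).round(1),s["time"])
E
```

```text
0.112 0.1118 [-0.   1.5 -0.5]
0.11 0.1099 [ 0.7 -0.9  0.6]
0.108 0.108 [ 1.1 -2.1  2. ]
0.106 0.106 [ 0.4 -2.6  2.1]
0.104 0.104 [ 0.8 -2.9  2.9]
0.102 0.1016 [ 0.2 -0.2  3.1]
0.1 0.0994 [ 0.2 -0.7 -0.7]
0.098 0.0977 [ 0.3 -0.2  0.2]
0.096 0.0958 [-0.5 -0.2 -0. ]
0.094 0.0939 [ 0.3  0.8 -0.6]
0.092 0.0919 [ 0.1 -1.1  0.2]
0.09 0.0905 [-0.6  0.8  4.6]
0.088 0.0899 [-1.   0.7 14.1]
0.086 0.0893 [-1.7  3.  22.7]
[-1.8  1.5 22.4] 32.1083
```

The force rose, vanished as the plunger snapped at z≈0.10, then went solid at z≈0.090. I'll back off and check numerically that the roll is level and in the right place along its axis, from the orange end plates and the dark nose.

```bash
python3 - <<'E'
from h import *
o=ori(YD,-1)
ctrl.move_straight(disp(0,.036,.12),.15)
# light touch near the pin end for level
ctrl.move_straight(disp(0,-.036,.11),.15);ctrl.wait(.1);f0=ctrl.observe()["wrist_force"]
for z in np.arange(.096,.0859,-.001):
    ctrl.move_straight(disp(0,-.036,z),.05);s=ctrl.observe()
    if s["wrist_force"][2]-f0[2]>4:break
print("pin-end top",s["ee_pos"][2],s["wrist_force"][2]-f0[2])
ctrl.move_straight(disp(0,-.036,.13),.15);ctrl.move_to(disp(0,.01,.30),o)
w,T=wrist();old=np.load("w2.npz")
for n,im in(("before",old["img"]),("now",w["img"])):
    hs=cv2.cvtColor(im,cv2.COLOR_RGB2HSV);m=cv2.inRange(hs,(5,140,50),(18,255,255));m[:,:270]=0;m[:,370:]=0;m[300:]=0
    k,l,st,ce=cv2.connectedComponentsWithStats(m)
    for i in range(1,k):
        if st[i,4]>60:
            x,y,ww,hh=st[i,:4]
            P=onz(w,(x+ww/2,y+hh/2),.088,T);e=P[:2]-C;print(n,st[i],"disp x,y",(e@XD).round(4),(e@YD).round(4))
    mm=cv2.inRange(hs,(0,0,0),(180,255,70));print(n,"dark rows in channel",[r for r in range(245,295) if mm[r,312:322].sum()>255*5])
print(ctrl.observe()["time"])
t=ctrl.read_camera("scene")["img"]
E
```

```text
pin-end top 0.08706644113693787 8.363553087803206
before [287 121  60  10 380] disp x,y 0.0001 -0.0549
before [288 244  58   7 306] disp x,y 0.0 0.0546
before dark rows in channel [271, 272, 273, 274, 275, 276, 277, 278, 279, 280, 281, 282, 283]
now [290 117  60   6 298] disp x,y 0.0026 -0.0599
now [292 224  54  17 315] disp x,y 0.0019 0.0401
now dark rows in channel [257, 258, 286, 287, 288, 289, 290, 291, 292, 293, 294]
37.575
```

```bash
python3 - <<'E'
from h import *
w,T=wrist();print(ctrl.observe()["time"])
hs=cv2.cvtColor(w["img"],cv2.COLOR_RGB2HSV);m=cv2.inRange(hs,(3,110,40),(20,255,255))
for c in(295,305,316,327,337):print(c,[r for r in range(100,290) if m[r,c]])
for n,y,z in(("pin plate outer",-.056,.0925),("pin plate inner",-.051,.0925),("nose plate inner",.049,.0925),("nose plate inner at paper",.049,.0875),("nose plate outer",.054,.0925),("ramp edge",.078,.075),("ramp top",.094,.103),("pin tip",-.078,.070)):
    print(n,proj(w,disp(0,y,z),T).round(1))
k=cv2.cvtColor(w["img"],cv2.COLOR_RGB2GRAY);print("col316 row235-295",k[235:296:2,314:319].mean(1).astype(int));print("rows 85-125",k[85:126:2,314:319].mean(1).astype(int))
o=dict(np.load("w2.npz"));k=cv2.cvtColor(o["img"],cv2.COLOR_RGB2GRAY);print("before",k[235:296:2,314:319].mean(1).astype(int));print(k[85:126:2,314:319].mean(1).astype(int))
E
```

```text
37.675
295 [117, 118, 119, 120, 121, 122, 230, 231, 232, 233, 234, 235, 236, 237, 238, 239, 240]
305 [117, 118, 119, 120, 121, 122, 235, 236, 237, 238, 239, 240, 241]
316 [117, 118, 119, 120, 121, 122, 236, 237, 238, 239, 240]
327 [117, 118, 119, 120, 121, 122, 236, 237, 238, 239, 240]
337 [117, 118, 119, 120, 121, 122, 233, 234, 235, 236, 237, 238, 239]
pin plate outer [317.9 125.5]
pin plate inner [317.9 131.5]
nose plate inner [317.8 244. ]
nose plate inner at paper [317.8 242.3]
nose plate outer [317.8 249.2]
ramp edge [317.8 266.7]
ramp top [317.8 294. ]
pin tip [317.9  98.6]
col316 row235-295 [139 135 162 176 205 139 120 172 164  84  82  81  63 185 191 191 191 191
 191 191 191 191 191 191 190 114  50  54  59  51  52]
rows 85-125 [ 92  71 124 100  92  92  93  94  94  94  94  75 109 110 106 101  58  86
  77  85 152]
before [224 224 224 223 217  89 122 143 166 199 204 182 117  86 144 137 114 110
  76  76  76  76  76  74  62 133 187 194 166 176 172]
[ 47 104 105 105 105 106 105 103  88  88  88  89  89  90  90  87  94  94
  69  76  64]
```

```bash
python3 - <<'E'
from h import *
o=dict(np.load("w2.npz"));w,T=wrist();print((T-o["T"])[:3].round(4).tolist())
g=lambda i:cv2.cvtColor(i,cv2.COLOR_RGB2GRAY).astype(np.float32)
a,b=g(o["img"]),g(w["img"])
for x0,x1,y0,y1 in((380,620,30,230),(225,300,60,260)):
    A=np.ascontiguousarray(a[y0:y1,x0:x1]);B=np.ascontiguousarray(b[y0:y1,x0:x1])
    print(cv2.phaseCorrelate(A,B,cv2.createHanningWindow(A.shape[::-1],cv2.CV_32F)))
E
```

```text
[[-0.0002, 0.0028, -0.0033, -0.0003], [0.0017, -0.0, 0.0009, 0.0008], [-0.0039, -0.0013, -0.0004, -0.0018]]
((2.807886877267066, 2.052297016777132), 0.9471726077397664)
((2.1982836724802723, 1.0867791946614318), 0.6007973548889161)
```

The end plates and pin have moved 8–10 mm toward the open cup between the "before press" and "now" images. So the pin may have been short of the 10 mm tolerance when I released. I'll quantify that from the saved images before deciding.

```bash
python3 - <<'E'
from h import *
from scipy.optimize import brentq
o=dict(np.load("w2.npz"));w,T=wrist();np.savez("w3.npz",T=T,img=w["img"],**{k:w[k] for k in("fx","fy","cx","cy","k1")})
n=dict(np.load("w3.npz"))
for nm,d in(("before",o),("now",n)):
    k=cv2.cvtColor(d["img"],cv2.COLOR_RGB2GRAY).astype(int);c=316 if nm=="before" else 318
    print(nm);
    for r in range(76,126,2):print(r,k[r,c-24:c+25:4])
    for r in(85,90,95,100,105,110,115,120,285):
        print(r,[((onz(d,(c,r),z,d["T"])[:2]-C)@YD*1e3).round(1) for z in(.065,.07,.098)],end=";")
    print()
d=o
def nose(th,row,z1,y1):return proj(d,disp(0,y1+.166*np.cos(th),z1+.166*np.sin(th)),d["T"])[1]-row
for r1 in(99,101):
  y1=(onz(d,(316,r1),.069,d["T"])[:2]-C)@YD
  for r2 in(282.5,284.5):
    th=[(t,nose(t,r2,.064,y1)) for t in(.05,.15,.2,.25,.3)];print(r1,r2,y1,np.round(th,2).tolist())
E
```

```text
before
76 [ 84  83  82  82  81 124 154 131 139 168 151 175 174]
78 [ 83  79  79  81  80  83  84  76  80  93 132 171 171]
80 [ 77  73  74  77  78  78  79 117 125 132 134 133 148]
82 [ 95  94  94  94  94  93  95  98 100 200 198 192 194]
84 [ 74  68  66  61  61  59  59  58  58 119 127 117 130]
86 [ 81  64  63  62  79  79  82  85  62  62  65 152 186]
88 [ 81  66  65  64 104 107 106 107  62  61  62 137 189]
90 [ 78  65  64  64 102 108 105 109  62  61  62  80 177]
92 [ 78  62  63  61 102 107 105 107  64  63  63  78 176]
94 [ 80  63  63  62 104 106 106 104  64  63  64  79 187]
96 [ 80  64  65  63 103 104 106 103  65  65  65  79 186]
98 [ 82  65  66  65 102 103 106 104  65  64  64  79 184]
100 [ 80  66  66  66  94 103  98 102  66  65  66  80 184]
102 [ 82  65  65  65  89  72  90  80  66  65  67  82 183]
104 [ 83  66  66  66  74  66  91  73  64  65  68  81 185]
106 [ 93  92  94  93  96  67  92  72  95  95 195 197 218]
108 [100 102 105 103 105  69  93  72 104 156 219 219 219]
110 [101 102 105 104 105  69  94  71 104 125 213 215 219]
112 [ 99 102 105 103 103  70  94  69 103 102 105 120 219]
114
[... 2605 characters left out ...]
2.4), np.float64(-72.4), np.float64(-72.4)];110 [np.float64(-68.1), np.float64(-68.2), np.float64(-68.5)];115 [np.float64(-63.8), np.float64(-63.9), np.float64(-64.5)];120 [np.float64(-59.4), np.float64(-59.6), np.float64(-60.5)];285 [np.float64(102.1), np.float64(99.9), np.float64(87.5)];
99 282.5 -0.07625951466848534 [[0.05, -8.08], [0.15, -3.03], [0.2, -1.0], [0.25, 0.68], [0.3, 1.96]]
99 284.5 -0.07625951466848534 [[0.05, -10.08], [0.15, -5.03], [0.2, -3.0], [0.25, -1.32], [0.3, -0.04]]
101 282.5 -0.07455814587937988 [[0.05, -6.49], [0.15, -1.38], [0.2, 0.69], [0.25, 2.39], [0.3, 3.71]]
101 284.5 -0.07455814587937988 [[0.05, -8.49], [0.15, -3.38], [0.2, -1.31], [0.25, 0.39], [0.3, 1.71]]
```

The pillar edges in the same image show my dispenser frame is about 6.5 mm off along y. When released, the pin was only about 4 mm into the slot, roughly 11 mm from its site, so step 1 was narrowly missed. There are 16 s left, so I'll redo it: grip the roll, lift the pin end, draw the nose out from under the ramp and re-lay it with the corrected frame. I'll check all the poses with IK first.

```bash
cat > redo.py <<'E'
from h import *
def D(y,z,x=-.0002):return disp(x,y-.0065,z)
def pose(t,y,z):
    o=ori(YD-.0015*XD,-1,t);return D(y,z)-R.from_rotvec(o).as_matrix()@[0,0,-.0175],o
G=pose(0,-.001,.065)
E=[pose(-.2,.0007,.084),pose(-.2,-.0033,.084),pose(-.45,.0038,.1052),pose(-.45,-.0085,.1055),pose(-.2,-.006,.13),pose(.17,.001,.13)]
L=[pose(.17,.001,.095),pose(.17,.001,.080)]
E
python3 - <<'E'
from redo import *
for p in[G]+E+L:
    q=ctrl.inverse_kinematics(*p);print(None if q is None else np.round(q,2))
print(ctrl.observe()["time"])
E
```

```text
[-0.1   0.67  1.84 -0.    0.63 -0.23]
[-0.21  0.65  1.82  0.28  0.76 -0.55]
[-0.2   0.65  1.83  0.28  0.76 -0.54]
[-0.34  0.66  1.79  0.49  0.97 -0.81]
[-0.32  0.66  1.8   0.5   0.96 -0.79]
[-0.2   0.56  1.8   0.25  0.86 -0.5 ]
[-0.01  0.56  1.8  -0.24  0.77  0.04]
[-0.01  0.62  1.82 -0.27  0.69  0.07]
[-0.01  0.65  1.83 -0.28  0.66  0.08]
37.775
```

```bash
python3 - <<'E'
from redo import *
ctrl.command_gripper(1.0)
ctrl.move_to(G[0]+[0,0,.09],G[1]);ctrl.move_straight(G[0],.2,ori=G[1])
ctrl.command_gripper(0.3,55);f0=np.array([0,-.2,0.])
s=ctrl.observe();print(s["time"],s["gripper_width"],s["wrist_force"].round(1))
for p in E:
    ctrl.move_straight(p[0],.07,ori=p[1]);s=ctrl.observe()
    print(round(s["time"],2),s["wrist_force"].round(1),s["wrist_torque"].round(2),s["gripper_width"].round(3))
    if np.linalg.norm(s["wrist_force"])>45:print("stop");break
w,T=wrist();np.savez("w4.npz",T=T,img=w["img"],**{k:w[k] for k in("fx","fy","cx","cy","k1")})
E
```

```text
41.3833 0.49984501923849395 [0.  0.2 1.3]Traceback (most recent call last):
  File "<stdin>", line 8, in <module>
AttributeError: 'float' object has no attribute 'round'
```

```bash
python3 - <<'E'
from redo import *
s=ctrl.observe();print(round(s["time"],2),s["wrist_force"].round(1),s["wrist_torque"].round(2))
for p in E[1:]:
    ctrl.move_straight(p[0],.09,ori=p[1]);s=ctrl.observe()
    print(round(s["time"],2),s["wrist_force"].round(1),s["wrist_torque"].round(2))
    if np.linalg.norm(s["wrist_force"])>45:print("stop");break
w,T=wrist();np.savez("w4.npz",T=T,img=w["img"],**{k:w[k] for k in("fx","fy","cx","cy","k1")})
k=cv2.cvtColor(w["img"],cv2.COLOR_RGB2GRAY).astype(int)
print([(r,k[r,315]) for r in range(100,216,5)])
E
```

```text
41.83 [ 1.   4.1 -1.4] [ 0.58 -0.4   0.08]
42.08 [-0.6 -1.2 -2.7] [-0.18 -0.14  0.01]
42.48 [-1.  -0.2 -2.1] [-0.47 -0.19  0.01]
42.77 [ 0.4 -0.1 -2.8] [-0.43 -0.16  0.01]
43.18 [-0.6  0.4 -2.8] [-0.27 -0.11 -0.02]
43.79 [-0.2  0.3 -2.3] [ 0.18 -0.07 -0.06]
[(100, np.int64(111)), (105, np.int64(108)), (110, np.int64(105)), (115, np.int64(88)), (120, np.int64(73)), (125, np.int64(110)), (130, np.int64(111)), (135, np.int64(110)), (140, np.int64(109)), (145, np.int64(107)), (150, np.int64(106)), (155, np.int64(106)), (160, np.int64(100)), (165, np.int64(81)), (170, np.int64(116)), (175, np.int64(115)), (180, np.int64(110)), (185, np.int64(101)), (190, np.int64(43)), (195, np.int64(41)), (200, np.int64(49)), (205, np.int64(79)), (210, np.int64(80)), (215, np.int64(92))]
```

The roll is free again and still square in the grip (pin tip at row ~121, as before). Now I lower it at the corrected position.

```bash
python3 - <<'E'
from redo import *
for z in(.097,.088,.081):
    p=pose(.17,.0005,z);ctrl.move_straight(p[0],.1,ori=p[1]);s=ctrl.observe()
    print(round(s["time"],2),z,s["wrist_force"].round(1),s["wrist_torque"].round(2))
    if np.linalg.norm(s["wrist_force"])>12:print("stop");break
E
```

```text
44.33 0.097 [ 0.3 -0.  -1.9] [ 0.19 -0.05  0.01]
44.58 0.088 [ 1.  -0.1 -1.8] [ 0.18 -0.06  0.06]
44.83 0.081 [ 0.   0.2 -1.5] [ 0.19 -0.09  0.04]
```

```bash
python3 - <<'E'
from redo import *
p=pose(.17,.0005,.0785);ctrl.move_straight(p[0],.1);s=ctrl.observe();print(s["time"],s["wrist_force"].round(1))
ctrl.command_gripper(0.8);ctrl.wait(.35)
M=R.from_rotvec(p[1]).as_matrix();ctrl.move_straight(p[0]-M[:,2]*.075,.25)
d,T=wrist();print(ctrl.observe()["time"])
k=cv2.cvtColor(d["img"],cv2.COLOR_RGB2GRAY).astype(int)
q=lambda y,z:proj(d,D(y,z,0),T)
for n,y,z in(("tip",-.0755,.0665),("tip if 8mm out",-.0675,.0665),("front wall",-.064,.081),("back",-.081,.081)):print(n,q(y,z).round(1))
r0,c0=q(-.072,.066)[::-1].astype(int)
for r in range(r0-30,r0+45,3):print(r,k[r,c0-20:c0+21:4])
E
```

```text
45.075 [-0.2  3.3 -0.6]
46.675
tip [313.6 114.8]
tip if 8mm out [313.7 130.7]
front wall [313.7 145. ]
back [313.5 108.9]
91 [50 49 50 50 51 50 50 50 50 50 51]
94 [49 49 50 48 49 49 48 49 49 50 50]
97 [49 49 50 49 50 50 49 49 49 49 51]
100 [50 50 49 49 50 50 49 49 50 51 51]
103 [85 86 86 85 87 88 88 85 88 90 90]
106 [96 95 94 92 93 94 95 91 92 93 95]
109 [71 71 72 69 67 68 68 67 66 68 68]
112 [61 56 92 89 65 87 96 83 56 63 63]
115 [63 56 95 86 66 89 98 83 55 60 62]
118 [63 58 95 86 67 90 97 82 54 60 60]
121 [63 56 94 89 68 90 96 81 54 61 62]
124 [61 57 94 88 70 90 95 80 51 61 62]
127 [62 60 93 87 70 90 94 79 49 63 63]
130 [62 60 90 87 71 91 91 79 52 64 64]
133 [64 64 69 70 71 90 91 78 53 64 64]
136 [65 67 91 86 67 87 88 73 60 65 63]
139 [65 65 55 61 61 57 58 58 58 65 65]
142 [ 65  67  60  75  88  97 104  96  80  64  65]
145 [ 66  88  62  74  88  98 103  93  83  60  61]
148 [85 83 64 74 86 94 99 90 79 66 65]
151 [35 33 66 77 84 90 94 85 77 65 38]
154 [35 34 46 66 76 80 82 74 69 54 35]
157 [33 34 34 35 36 36 37 37 37 37 35]
160 [44 44 47 47 47 46 47 49 50 47 45]
163 [66 69 72 72 70 69 71 73 73 68 67]
```

The pin now lies fully in the slot, with its tip at the back wall. Pressing again.

```bash
python3 - <<'E'
from redo import *
o=ori(YD,-1)
ctrl.command_gripper(0.0,20);ctrl.move_to(D(.034,.118),o)
f0=ctrl.observe()["wrist_force"]
for z in(.106,.102,.099,.096,.092,.088,.086):
    ctrl.move_straight(D(.034,z),.06);s=ctrl.observe();print(round(s["time"],2),z,s["ee_pos"][2].round(4),(s["wrist_force"]-f0).round(1))
    if s["wrist_force"][2]-f0[2]>35:break
ctrl.move_straight(D(.034,.15),.25);d,T=wrist();print(ctrl.observe()["time"])
k=cv2.cvtColor(d["img"],cv2.COLOR_RGB2GRAY).astype(int);hs=cv2.cvtColor(d["img"],cv2.COLOR_RGB2HSV);m=cv2.inRange(hs,(3,110,40),(20,255,255))
q=lambda y,z:proj(d,D(y,z,0),T)
for n,y,z in(("pin plate outer",-.056,.091),("tip",-.078,.068),("front",-.064,.081)):print(n,q(y,z).round(1))
c=int(q(-.06,.08)[0]);print([r for r in range(0,300) if m[r,c]])
E
```

```text
48.76 0.106 0.1057 [ 1.3 -0.   0.8]
49.01 0.102 0.1021 [ 0.2 -1.5  0.7]
49.26 0.099 0.0997 [-0.1 -0.5  6.9]
49.51 0.096 0.0962 [ 1.9 -1.1  0.5]
49.76 0.092 0.0912 [-0.  -0.1 -0.1]
50.01 0.088 0.0875 [ 0.4 -1.9  0.7]
50.26 0.086 0.087 [-0.1  0.4  7.7]
50.7167
pin plate outer [313.7  87.3]
tip [313.6  45.9]
front [313.7  71.7]
[88, 89, 90, 91, 92, 93, 94, 95, 96, 279, 280, 281, 282, 283, 284, 285]
```

The force built to about 7 N, the plunger snapped, and the paper top is now at 0.087 m, which is the seated level. The arm is clear, so I'm handing in.

```bash
python3 -c "
from workcell import ctrl
print(ctrl.sign_off())"
```

```text
the job is handed in; nothing more can be done
None
```

I handed the job in at about 51 s: the wide roll was re-laid with its pin fully in the open cup and let go, then pressed until the plunger snapped, and it now reads seated level (paper top 87 mm). My first placement left the pin short of the cup, so I lifted the roll out and did it again; I saw no contact with the other items but did not re-measure them, and the sign-off returned no verdict.

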